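Turn round the row of tap handles

ROBOT

A 6-joint arm with a two-finger parallel gripper is mounted at the origin on the work surface. World frame = base frame: x ahead of the robot, y to its left, z up, the work surface at z = 0. Lengths are in m, angles in rad, forces in N, time in s.
With the tool pointing down it reaches from about 0.35 to 0.975 m from the base axis. Payload 4.9 kg.
Tool frame: the origin (TCP) lies at the very end of the fingers, on their centre line; the grasp point (between the pads) lies 19 mm behind it; x points along the fingers, y is the direction in which the jaws open and shut, and the axes are right-handed (so a half turn about x gives the same grasp; the last joint's range is limited). The gripper opens to 85 mm and grips with 20 to 120 N. Pads are 22 mm wide; open, the fingers measure 114 mm over their backs; the gripper's body (76 mm by 85 mm) begins 54 mm behind the grasp point. The pads swing forward as they close: fully open they stand 13 mm farther back than shut.
Start: joints at [-1.412, 0.053, 1.613, -0, 1.476, -0.119], TCP at [0.171, -0.601, 0.231] pointing down, gripper open.
Joint ranges: [-3.01, 3.01], [-1.01, 2.22], [0.06, 2.58], [-1.02, 4.17], [0.09, 2.62], [-3.14, 3.14]. Speed limits (rad/s): [2.57, 2.57, 3.14, 3.14, 3.14, 3.14].

INTERFACE

Orientations are given as a rotation vector (axis times angle).
In Python, from station import ctrl, get_image, calibration, finish_job, search_frame, cut_out, mark_of gives the robot as it stands. The module is installed in compiled form; this text tells all that it offers.
- The arm moves only by the tool arm_command, never from a script. Its argument "plan" is a list that holds one entry, the list of rows, each a list of 7 numbers: the shift along the tool's x, y, z in m, then the turn, a rotation vector about the tool's x, y, z in degrees, then the finger opening in m, from 0 to 0.0854. A call has 1 to 20 rows; each row shifts and turns the pose as measured when the row begins, along the tool's axes as they then stand; what a row does not reach is not made up. A row lasts 1/12 s, in which the tool goes at most 41.7 mm and 7.16 degrees, less where a joint would pass 70% of its speed; a pose out of reach is approached as far as the arm can. A call with a gripper value outside its range is refused whole. The fingers move at their own pace and stop on an object; "squeeze" is the grip in N (left out, the last holds). Time passes only in rows, so rows that do not move let the fingers close. It gives the time, the measured TCP pose, the force and the opening at its end, in the units of the state.
- ctrl.get_obs(): the state, without advancing time (a new reading comes with each control period).
- get_image(name): name is "scene" or "top" or "wrist"; returns the picture (480x640x3 uint8, red, green, blue); there is no depth.
- calibration(name): a dict with "fx", "fy", "cx", "cy" (pixels), "cam_to_world" (4x4, takes a point from camera to world coordinates); the wrist camera has in their place "hand_eye" (4x4, takes a point from camera to tool coordinates, whose origin is the TCP and whose axes are the tool frame's). Camera axes: x right, y down, z forward; pixel columns grow to the right and rows downward; lengths in m; the calibration is good to about 2 mm. A picture is of the moment at which its call begins: read the wrist's pose just before it. calibration takes no time and is no camera call.
- finish_job(): hands the job in, once; it reports no verdict.
Trained networks look in the newest picture that a camera, given by its name, has taken for a name from the list of things; names that differ only in an ending like _2 or _b are one class to them, and where a whole thing is asked for, a point or a joint stands for the part that bears it (a point fixed in the world has none). Each returns a list of dicts, best first, with "conf" (0 to 1); they miss things now and then, are a little off and sometimes report something else, mostly with a low value. They report only what shows in the picture. A call takes as long as a camera call. They do not tell look-alikes from the thing itself.
- search_frame(camera, thing): "at" ([x, y, z] in m, in the coordinates of the camera as it stood for that picture, good to about 4 mm: the middle of the surface that is visible of it).
- cut_out(camera, thing): "mask" (480x640 bool, what is visible of it).
- mark_of(camera, thing): "at" ([x, y, z] in m, in the coordinates of the camera as it stood for that picture, good to about 4 mm: a listed point, or the origin of a listed thing).
The state is a dict: "t": time; "q": joint angles; "dq": joint speeds; "effort": joint torques, N m; "tool_pos": TCP position; "tool_rot": TCP orientation; "contact_force": force on the tool from outside, world axes, zero at the start; "wrist_torque": the same for the moment, N m; "opening": finger opening in m.
Only numpy, scipy, OpenCV 4.12 (cv2) and the standard library are available. Lean on these libraries where they do the work, as an engineer would, in place of code of your own. Each camera call takes 0.05 s, during which the arm holds its last target. There are 200 camera calls.

TASK

The four clean tap handles stand in a row on the steel drip tray; move them into the wooden caddy, one to a compartment, in reverse order, because the caddy is served from the other side of the bar: the handle now at the left end of the tray goes into the compartment at the right end of the caddy, its neighbour into the next one, and so on. Every handle must end standing upright on the caddy's floor, let go and still, and none may be knocked over on the way.

Things in the scene. Friction and masses are not known exactly. Their poses are not given: they have to be found in the camera images.
- taper: Tap handle, round and steadily widening upwards: 135 mm tall, 22 mm across at 30 mm above its underside, 38 mm across from 120 mm to its flat top; turned to any yaw. Loose, dark wood, about 0.22 kg; steel foot: flange 40 mm across, 10 mm high, then a neck 24 mm across up to 30 mm. Origin: centre of the underside, z up. Starts upright on its pad.
- knob: Tap handle with a thin round stem (22 mm across) and a round barrel-like knob on top: 120 mm tall, the knob 44 mm across between 92 and 114 mm above its underside, narrowing to 32 mm at the top; turned to any yaw. Loose, dark wood, about 0.22 kg; steel foot: flange 40 mm across, 10 mm high, then a neck 24 mm across up to 30 mm. Origin: centre of the underside, z up. Starts upright on its pad.
- paddle: Tap handle like a flat paddle: 140 mm tall, 18 mm thick along its own x all the way; 46 mm broad along its own y from 74 mm to the top, 26 mm broad from 30 to 74 mm. Its x is within 0.2 rad of the tray's x. Loose, dark wood, about 0.22 kg; steel foot: flange 40 mm across, 10 mm high, then a neck 24 mm across up to 30 mm. Origin: centre of the underside, z up. Starts upright on its pad.
- plain: Tap handle that is a plain thin round bar with three fine dark rings low down: 115 mm tall, 28 mm across from 30 mm to its flat top; turned to any yaw. Loose, dark wood, about 0.22 kg; steel foot: flange 40 mm across, 10 mm high, then a neck 24 mm across up to 30 mm. Origin: centre of the underside, z up. Starts upright on its pad.
- tray: Low steel drip tray, fixed, 80 mm (own x) by 320 mm (own y) by 12 mm high. The row of four handles stands on it along its y, at y = +112.5, +37.5, -37.5 and -112.5 mm, on pads. Origin: centre of its underside, on the table; z up. Its y points to the robot's left (within 0.15 rad).
- caddy: Empty light wooden caddy, fixed, 74 mm (own x) by 305 mm (own y) by 30 mm high, walls and floor 5 mm thick: four open compartments in a row along its y, centred at x = 0, y = +112.5, +37.5, -37.5 and -112.5 mm, each 64 mm (x) by about 70 mm (y) inside, inner floor 5 mm above the table. Origin: centre of its underside, on the table; z up. Its y points to the robot's left (within 0.15 rad).
- pad_taper: Round black rubber pad, 58 mm across, 5 mm thick, fixed on the tray (its top 17 mm above the table): the place where the taper handle stands at the start, within 6 mm of its centre. It stays put and so records that handle's place in the row. Origin: centre of its underside.
- pad_knob: Round black rubber pad, 58 mm across, 5 mm thick, fixed on the tray (its top 17 mm above the table): the place where the knob handle stands at the start, within 6 mm of its centre. It stays put and so records that handle's place in the row. Origin: centre of its underside.
- pad_paddle: Round black rubber pad, 58 mm across, 5 mm thick, fixed on the tray (its top 17 mm above the table): the place where the paddle handle stands at the start, within 6 mm of its centre. It stays put and so records that handle's place in the row. Origin: centre of its underside.
- pad_plain: Round black rubber pad, 58 mm across, 5 mm thick, fixed on the tray (its top 17 mm above the table): the place where the plain handle stands at the start, within 6 mm of its centre. It stays put and so records that handle's place in the row. Origin: centre of its underside.
Things that resemble listed ones, but are neither listed nor needed, are in the scene too. Leave any blue, pink or yellow look-alike of the paddle alone.

How it is judged:
At the end, for the whole second after the job is handed in: Each handle stands in the caddy compartment mirroring its tray place (left end to right end, and so on): underside centre within 20 mm of the compartment centre along both caddy axes, under 11 mm above the table, tilt under 0.12 rad, at rest (0.02 m/s, 0.2 rad/s) (((y of pad_taper in the frame of tray between -0.1475 and -0.0775 m and y of taper in the frame of caddy between 0.0925 and 0.1325 m) or (y of pad_taper in the frame of tray between -0.0725 and -0.0025 m and y of taper in the frame of caddy between 0.0175 and 0.0575 m) or (y of pad_taper in the frame of tray between 0.0025 and 0.0725 m and y of taper in the frame of caddy between -0.0575 and -0.0175 m) or (y of pad_taper in the frame of tray between 0.0775 and 0.1475 m and y of taper in the frame of caddy between -0.1325 and -0.0925 m)) and x of taper in the frame of caddy between -0.02 and 0.02 m and z of taper in the frame of caddy between 0 and 0.011 m and angle between each of taper, knob, paddle, plain's own z axis and vertical below 0.12 rad and linear speed of each of taper, knob, paddle, plain below 0.02 m/s and angular speed of each of taper, knob, paddle, plain below 0.2 rad/s and ((y of pad_knob in the frame of tray between -0.1475 and -0.0775 m and y of knob in the frame of caddy between 0.0925 and 0.1325 m) or (y of pad_knob in the frame of tray between -0.0725 and -0.0025 m and y of knob in the frame of caddy between 0.0175 and 0.0575 m) or (y of pad_knob in the frame of tray between 0.0025 and 0.0725 m and y of knob in the frame of caddy between -0.0575 and -0.0175 m) or (y of pad_knob in the frame of tray between 0.0775 and 0.1475 m and y of knob in the frame of caddy between -0.1325 and -0.0925 m)) and x of knob in the frame of caddy between -0.02 and 0.02 m and z of knob in the frame of caddy between 0 and 0.011 m and ((y of pad_paddle in the frame of tray between -0.1475 and -0.0775 m and y of paddle in the frame of caddy between 0.0925 and 0.1325 m) or (y of pad_paddle in the frame of tray between -0.0725 and -0.0025 m and y of paddle in the frame of caddy between 0.0175 and 0.0575 m) or (y of pad_paddle in the frame of tray between 0.0025 and 0.0725 m and y of paddle in the frame of caddy between -0.0575 and -0.0175 m) or (y of pad_paddle in the frame of tray between 0.0775 and 0.1475 m and y of paddle in the frame of caddy between -0.1325 and -0.0925 m)) and x of paddle in the frame of caddy between -0.02 and 0.02 m and z of paddle in the frame of caddy between 0 and 0.011 m and ((y of pad_plain in the frame of tray between -0.1475 and -0.0775 m and y of plain in the frame of caddy between 0.0925 and 0.1325 m) or (y of pad_plain in the frame of tray between -0.0725 and -0.0025 m and y of plain in the frame of caddy between 0.0175 and 0.0575 m) or (y of pad_plain in the frame of tray between 0.0025 and 0.0725 m and y of plain in the frame of caddy between -0.0575 and -0.0175 m) or (y of pad_plain in the frame of tray between 0.0775 and 0.1475 m and y of plain in the frame of caddy between -0.1325 and -0.0925 m)) and x of plain in the frame of caddy between -0.02 and 0.02 m and z of plain in the frame of caddy between 0 and 0.011 m); the robot touches nothing.
It fails at once if the taper handle is knocked over (leans more than 0.7 rad) (angle between taper's own z axis and vertical above 0.7 rad).
It fails at once if the knob handle is knocked over (leans more than 0.7 rad) (angle between knob's own z axis and vertical above 0.7 rad).
It fails at once if the paddle handle is knocked over (leans more than 0.7 rad) (angle between paddle's own z axis and vertical above 0.7 rad).
It fails at once if the plain handle is knocked over (leans more than 0.7 rad) (angle between plain's own z axis and vertical above 0.7 rad).
It also fails if it takes over 128 s, if anything falls off the work surface, if the arm or the gripper's body presses on something with over 40 N, if the wrist force passes 120 N, or if a joint passes its speed limit or range.

## Working session

There is one attempt and no reset: what is moved stays moved. The work goes in short steps, Python scripts to look and compute and a tool call to move; the robot and the scene stay as the last step left them, time stands still between calls to the robot, and variables do not carry over. Pictures are saved under pics/ and viewed, about 12 in all and at most 16, crops included, and the job is handed in when it is done.

Besides the shell and the picture viewer there is one more tool, called after "Call:" as a command line: name --argument value ..., lists and objects as JSON in quotes. arm_command: Moves the arm, as the interface text tells. Its arguments: {"type":"object","properties":{"plan":{"type":"array","items":{"type":"array","items":{"type":"array","items":{"type":"number"}}}},"squeeze":{"type":"number"}},"required":["plan"]}

```bash
mkdir -p pics; cat > h.py <<'E'
import numpy as np, cv2
from scipy.spatial.transform import Rotation as R
from station import *
def T(cam):
    c=calibration(cam)
    if 'cam_to_world' in c: return c,np.array(c['cam_to_world'])
    o=ctrl.get_obs(); M=np.eye(4); M[:3,:3]=R.from_rotvec(o['tool_rot']).as_matrix(); M[:3,3]=o['tool_pos']
    return c,M@np.array(c['hand_eye'])
def w(cam,p): return (T(cam)[1]@np.r_[p,1])[:3]
def px(cam,P):
    c,M=T(cam); p=np.linalg.inv(M)@np.r_[P,1]; return c['fx']*p[0]/p[2]+c['cx'],c['fy']*p[1]/p[2]+c['cy']
def ray(cam,u,v,z):
    c,M=T(cam); d=M[:3,:3]@np.array([(u-c['cx'])/c['fx'],(v-c['cy'])/c['fy'],1]); return M[:3,3]+d*(z-M[2,3])/d[2]
def save(img,n): cv2.imwrite('pics/'+n,img[...,::-1])
E
python3 - <<'E'
from h import *
o=ctrl.get_obs(); print({k:np.round(v,3) for k,v in o.items()})
print(R.from_rotvec(o['tool_rot']).as_matrix().round(2))
for cam in ['scene','top']:
    save(get_image(cam),cam+'0.png'); print(cam,T(cam)[1].round(2).tolist())
    for t in ['taper','knob','paddle','plain','tray','caddy','pad_taper']:
        for r in mark_of(cam,t)[:5]:
            p=w(cam,r['at']); print(cam,t,round(r['conf'],2),p.round(3),np.round(px(cam,p)))
E
```

```text
{'t': np.float64(0.0), 'q': array([-1.412,  0.053,  1.614,  0.   ,  1.476, -0.119]), 'dq': array([ 0.001, -0.   ,  0.   ,  0.001, -0.002, -0.   ]), 'effort': array([ 1.0000e-03, -3.9367e+01, -3.7018e+01, -0.0000e+00,  7.0000e-03,
       -0.0000e+00]), 'tool_pos': array([ 0.171, -0.6  ,  0.23 ]), 'tool_rot': array([ 2.074,  0.292, -2.074]), 'contact_force': array([-0.286, -0.559, -0.357]), 'wrist_torque': array([-0.002,  0.007, -0.051]), 'opening': np.float64(0.086)}
[[-0.    0.27 -0.96]
 [ 0.   -0.96 -0.27]
 [-1.   -0.   -0.  ]]
scene [[0.72, 0.6, -0.37, 0.81], [0.7, -0.6, 0.39, -0.28], [0.01, -0.54, -0.84, 0.59], [0.0, 0.0, 0.0, 1.0]]
scene taper 0.9 [ 0.663 -0.052  0.018] [354. 299.]
scene knob 0.6 [0.682 0.104 0.018] [431. 241.]
scene knob 0.57 [ 0.65  -0.124  0.015] [311. 328.]
scene paddle 0.87 [ 0.694 -0.228 -0.002] [278. 411.]
scene paddle 0.82 [ 0.654 -0.127  0.015] [311. 332.]
scene paddle 0.81 [ 0.61  -0.235 -0.003] [231. 369.]
scene paddle 0.68 [ 0.42  -0.198  0.001] [169. 263.]
scene plain 0.76 [0.67  0.025 0.019] [393. 268.]
scene tray 0.86 [ 0.672 -0.016  0.001] [374. 292.]
scene caddy 0.59 [0.47  0.021 0.003] [296. 199.]
scene pad_taper 0.62 [ 0.665 -0.052  0.014] [355. 301.]
top [[-0.03, -0.98, 0.17, 0.41], [-1.0, 0.03, 0.01, -0.06], [-0.02, -0.17, -0.98, 0.95], [0.0, 0.0, 0.0, 1.0]]
top taper 0.8 [ 0.656 -0.052  0.015] [330. 183.]
top taper 0.55 [ 0.464  0.017 -0.001] [289. 308.]
top knob 0.89 [0.675 0.101 0.016] [233. 175.]
top knob 0.26 [ 0.649 -0.126  0.008] [377. 187.]
top paddle 0.96 [ 0.612 -0.235 -0.004] [446. 209.]
top paddle 0.86 [ 0.699 -0.234 -0.001] [442. 156.]
top paddle 0.65 [ 0.648 -0.13   0.016] [380. 187.]
top paddle 0.57 [ 0.419 -0.198  0.   ] [430. 333.]
top plain 0.58 [0.666 0.021 0.019] [283. 178.]
top tray 0.82 [ 0.664 -0.016  0.001] [307. 182.]
top caddy 0.83 [ 0.464  0.019 -0.003] [288. 308.]
top pad_taper 0.81 [ 0.659 -0.05   0.014] [328. 182.]
```

View pics/scene0.png

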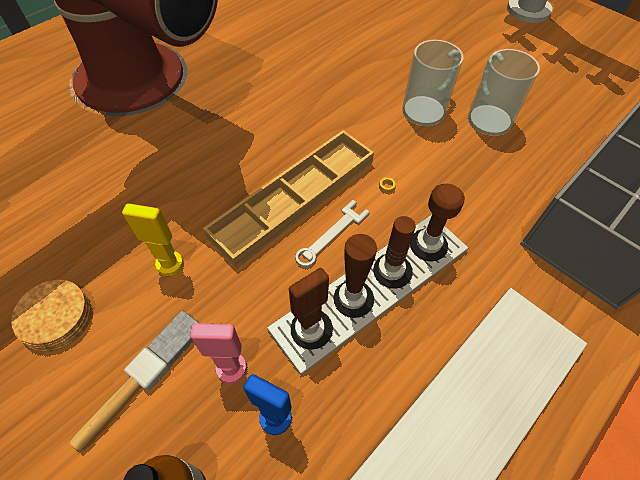

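View pics/top0.png

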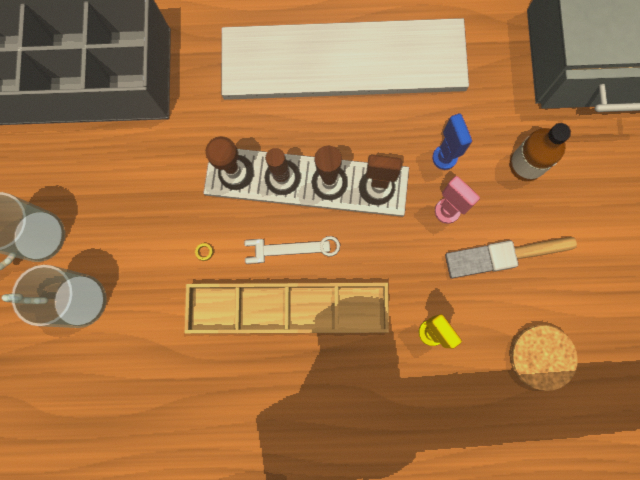

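The tray, left to right (scene px), holds knob (445,215), plain (400,240), taper (358,275) and paddle (310,300). The real paddle is the dark wood one on the tray. The blue, pink and yellow ones at (270,400), (220,350) and (155,235) are look-alikes. So knob goes to caddy y=-112.5, plain to -37.5, taper to +37.5 and paddle to +112.5. I'll move the wrist camera over them next.

Call:
arm_command --plan '[[[-0.0075,-0.0237,-0.0264,0,0,0,0.085],[-0.0075,-0.0237,-0.0264,0,0,0,0.085],[-0.0075,-0.0237,-0.0264,0,0,0,0.085],[-0.0075,-0.0237,-0.0264,0,0,0,0.085],[-0.0075,-0.0237,-0.0264,0,0,0,0.085],[-0.0075,-0.0237,-0.0264,0,0,0,0.085],[-0.0075,-0.0237,-0.0264,0,0,0,0.085],[-0.0075,-0.0237,-0.0264,0,0,0,0.085],[-0.0075,-0.0237,-0.0264,0,0,0,0.085],[-0.0075,-0.0237,-0.0264,0,0,0,0.085],[-0.0075,-0.0237,-0.0264,0,0,0,0.085],[-0.0075,-0.0237,-0.0264,0,0,0,0.085],[-0.0075,-0.0237,-0.0264,0,0,0,0.085],[-0.0075,-0.0237,-0.0264,0,0,0,0.085],[-0.0075,-0.0237,-0.0264,0,0,0,0.085],[-0.0075,-0.0237,-0.0264,0,0,0,0.085],[-0.0075,-0.0237,-0.0264,0,0,0,0.085],[-0.0075,-0.0237,-0.0264,0,0,0,0.085],[-0.0075,-0.0237,-0.0264,0,0,0,0.085],[-0.0075,-0.0237,-0.0264,0,0,0,0.085]]]'

```text
t: 2.47
tool_pos: [0.5626, 0.0229, 0.3895]
tool_rot: [2.087, 0.274, -2.07]
contact_force: [0.6, 0.8, -0.4]
opening: 0.0853
```

Call:
arm_command --plan '[[[0,0,0,-6.7,0,0,0.085],[0,0,0,-6.7,0,0,0.085],[0,0,0,-6.7,0,0,0.085],[0,0,0,-6.7,0,0,0.085],[0,0,0,-6.7,0,0,0.085],[0,0,0,-6.7,0,0,0.085],[0,0,0,-6.7,0,0,0.085],[0,0,0,-6.7,0,0,0.085],[0,0,0,-6.7,0,0,0.085],[0,0,0,-6.7,0,0,0.085],[0,0,0,0,0,0,0.085],[0,0,0,0,0,0,0.085]]]'

```text
t: 3.47
tool_pos: [0.5662, 0.0322, 0.3918]
tool_rot: [1.266, 1.167, -1.25]
contact_force: [-0.2, 0.3, 0.6]
opening: 0.085
```

```bash
python3 - <<'E'
from h import *
o=ctrl.get_obs(); print({k:np.round(o[k],3) for k in ['t','q','tool_pos','contact_force','opening']})
print(R.from_rotvec(o['tool_rot']).as_matrix().round(3))
cam='wrist'; save(get_image(cam),'w1.png'); print(T(cam)[1].round(2).tolist(),calibration(cam)['hand_eye'],calibration(cam)['fx'])
for t in ['taper','knob','paddle','plain','tray','caddy']:
    for f in (mark_of,search_frame):
        for r in f(cam,t)[:3]:
            p=w(cam,r['at']); print(f.__name__,t,round(r['conf'],2),p.round(3),np.round(px(cam,p)))
E
```

```text
{'t': np.float64(3.467), 'q': array([-7.500e-02, -1.380e-01,  1.535e+00,  1.000e-03,  1.732e+00,
       -6.000e-03]), 'tool_pos': array([0.566, 0.032, 0.392]), 'contact_force': array([-0.177,  0.289,  0.585]), 'opening': np.float64(0.085)}
[[ 0.012  0.998 -0.069]
 [ 0.    -0.069 -0.998]
 [-1.     0.012 -0.001]]
[[1.0, -0.07, -0.01, 0.57], [-0.07, -0.95, -0.31, 0.11], [0.01, 0.31, -0.95, 0.53], [0.0, 0.0, 0.0, 1.0]] [[-4.94995063e-04 -3.14226479e-01  9.49347921e-01 -1.41533629e-01]
 [ 9.99998225e-01  1.57039605e-03  1.04119279e-03  1.78079216e-04]
 [-1.81802257e-03  9.49346751e-01  3.14225144e-01 -8.03586973e-02]
 [ 0.00000000e+00  0.00000000e+00  0.00000000e+00  1.00000000e+00]] 372.3940876787402
call taper 0.63 [ 0.66  -0.047  0.013] [379. 225.]
call taper 0.62 [ 0.657 -0.041  0.14 ] [397. 251.]
call knob 0.92 [0.684 0.098 0.016] [397. 120.]
call paddle 0.81 [ 0.646 -0.122  0.018] [371. 274.]
call paddle 0.77 [ 0.701 -0.233 -0.002] [404. 328.]
call paddle 0.74 [ 0.424 -0.199 -0.001] [234. 322.]
call paddle 0.82 [ 0.61  -0.225  0.1  ] [356. 368.]
call paddle 0.74 [ 0.645 -0.119  0.125] [384. 307.]
call paddle 0.72 [ 0.694 -0.229  0.094] [415. 364.]
call plain 0.69 [0.669 0.021 0.013] [385. 178.]
call plain 0.63 [0.666 0.024 0.104] [397. 188.]
call tray 0.93 [ 0.667 -0.01  -0.002] [383. 198.]
call tray 0.56 [ 0.659 -0.046  0.012] [379. 224.]
call tray 0.55 [ 0.648 -0.125  0.013] [372. 275.]
call caddy 0.85 [0.467 0.021 0.001] [244. 186.]
call caddy 0.58 [0.463 0.037 0.007] [239. 176.]
```

View pics/w1.png

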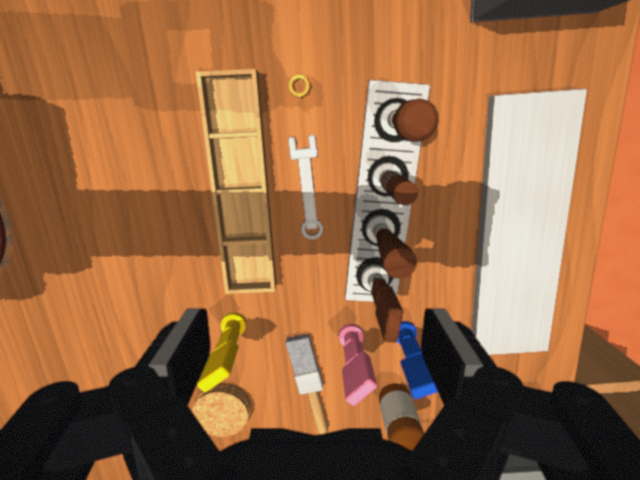

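```bash
python3 - <<'E'
from h import *
cam='wrist'; im=cv2.imread('pics/w1.png')[...,::-1]
for n,c in dict(tl=(197,72),tr=(258,69),bl=(226,293),br=(275,290)).items(): print(n,ray(cam,*c,0.03).round(3))
H=dict(knob=(.680,.101,.120,.016),plain=(.668,.022,.115,.014),taper=(.660,-.05,.135,.019),paddle=(.649,-.126,.140,0))
big=cv2.resize(im[60:350,180:460],None,fx=2,fy=2,interpolation=cv2.INTER_CUBIC); big=np.ascontiguousarray(big)
q=lambda P:tuple(int(round(v)) for v in (np.array(px(cam,P))-[180,60])*2)
for x,y,h,r in H.values():
    a=np.linspace(0,6.28,40)
    cv2.polylines(big,[np.array([q((x+.02*np.cos(t),y+.02*np.sin(t),.017)) for t in a])],True,(0,255,0),1)
    if r: cv2.polylines(big,[np.array([q((x+r*np.cos(t),y+r*np.sin(t),.017+h)) for t in a])],True,(255,255,0),1)
    else:
        for yaw in (-.12,):
            e=np.array([np.cos(yaw),np.sin(yaw)]);f=np.array([-e[1],e[0]])
            cv2.polylines(big,[np.array([q((*(np.array([x,y])+.009*i*e+.023*j*f),.157)) for i,j in((1,1),(1,-1),(-1,-1),(-1,1))])],True,(255,255,0),1)
# caddy model
cx,cy,yaw=.466,.020,-.04
e=np.array([np.cos(yaw),np.sin(yaw)]);f=np.array([-e[1],e[0]])
cv2.polylines(big,[np.array([q((*(np.array([cx,cy])+.037*i*e+.1525*j*f),.03)) for i,j in((1,1),(1,-1),(-1,-1),(-1,1))])],True,(255,0,255),1)
save(big,'w1b.png')
E
```

```text
tl [0.433 0.171 0.03 ]
tr [0.509 0.17  0.03 ]
bl [ 0.427 -0.132  0.03 ]
br [ 0.5   -0.132  0.03 ]
```

View pics/w1b.png

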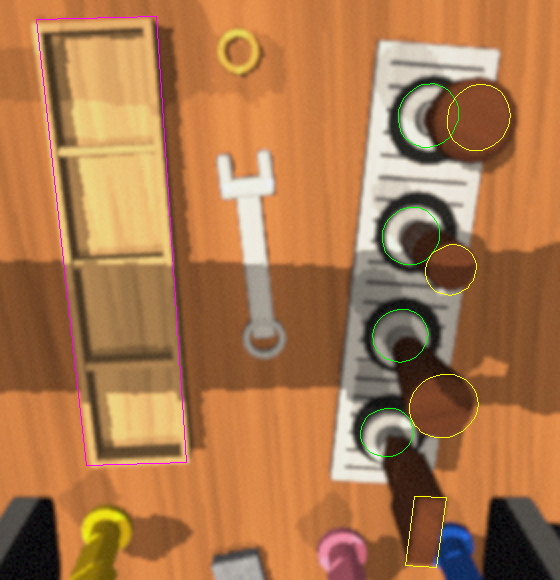

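The overlay fits the tops, the flanges and the caddy rim: centre about (0.467, 0.020), yaw about -0.03. The handles come out at knob (.680,.101), plain (.668,.022), taper (.660,-.050) and paddle (.649,-.126). I'll move above the knob.

Call:
arm_command --plan '[[[0.0237,0.0182,-0.0128,0,0,-0.7,0.085],[0.0237,0.0182,-0.0128,0,0,0,0.085],[0.0237,0.0182,-0.0128,0,0,0,0.085],[0.0237,0.0182,-0.0128,0,0,0,0.085],[0.0237,0.0182,-0.0128,0,0,0,0.085],[0.015,0.01,-0.006,0,0,0,0.085],[0,0,0,0,0,0,0.085],[0,0,0,0,0,0,0.085]]]'

```text
t: 4.78
tool_pos: [0.6783, 0.0974, 0.2576]
tool_rot: [1.263, 1.17, -1.254]
contact_force: [0.1, 0.1, 0.5]
opening: 0.0852
```

```bash
cat >> h.py <<'E'
def go(x,y,z,yaw):
    o=ctrl.get_obs(); A=R.from_rotvec(o['tool_rot']).as_matrix()
    yv=np.array([np.cos(yaw),np.sin(yaw),0]); xv=np.array([0,0,-1.]); B=np.c_[xv,yv,np.cross(xv,yv)]
    print('pos',np.round(o['tool_pos'],4),'yaw',round(np.arctan2(A[1,1],A[0,1]),3),'open',round(float(o['opening']),4),'F',np.round(o['contact_force'],1))
    print('shift mm',(A.T@(np.array([x,y,z])-o['tool_pos'])*1e3).round(1),'turn deg',R.from_matrix(A.T@B).as_rotvec(degrees=True).round(2))
E
python3 -c "
from h import *
go(.680,.101,.097,-.07)
save(get_image('wrist')[100:400,100:540],'w2.png')
for r in mark_of('wrist','knob')[:2]: print(r['conf'],w('wrist',r['at']).round(3))
for r in search_frame('wrist','knob')[:2]: print(r['conf'],w('wrist',r['at']).round(3))"
```

```text
pos [0.6783 0.0974 0.2576] yaw -0.069 open 0.0852 F [0.1 0.1 0.5]
shift mm [160.6   0.2  -3.7] turn deg [ 0.08  0.01 -0.43]
0.96 [0.683 0.097 0.019]
0.77 [0.683 0.103 0.136]
```

View pics/w2.png

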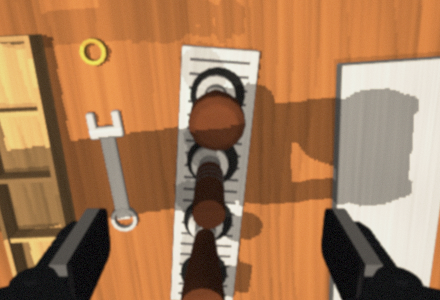

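The knob, at (217,122) in the crop, is centred between the fingers at (100..335). I'll descend and close.

Call:
arm_command --plan '[[[0.02,0.0005,-0.0005,0,0,-0.4,0.085],[0.02,0.0005,-0.0005,0,0,0,0.085],[0.02,0.0005,-0.0005,0,0,0,0.085],[0.02,0.0005,-0.0005,0,0,0,0.085],[0.02,0,0,0,0,0,0.085],[0.02,0,0,0,0,0,0.085],[0.02,0,0,0,0,0,0.085],[0.015,0,0,0,0,0,0.085],[0,0,0,0,0,0,0.085],[0,0,0,0,0,0,0.085]]]'

```text
t: 5.77
tool_pos: [0.6849, 0.0948, 0.1076]
tool_rot: [1.276, 1.156, -1.245]
contact_force: [-0.4, 1.1, 0.4]
opening: 0.085
```

```bash
python3 -c "
from h import *
go(.682,.101,.097,-.07)"
```

```text
pos [0.6849 0.0948 0.1076] yaw -0.075 open 0.085 F [-0.4  1.1  0.4]
shift mm [10.6 -3.6 -5.9] turn deg [-0.27 -0.11 -1.4 ]
```

Call:
arm_command --plan '[[[0.0053,-0.0018,-0.003,-0.1,0,-0.7,0.085],[0.0053,-0.0018,-0.003,-0.1,0,-0.7,0.085],[0,0,0,0,0,0,0.07],[0,0,0,0,0,0,0.06]]]' --squeeze 40

```text
t: 6.1
tool_pos: [0.6836, 0.1014, 0.1005]
tool_rot: [1.266, 1.173, -1.257]
contact_force: [0.8, 0.3, 0.6]
opening: 0.0633
```

```bash
python3 -c "
from h import *
go(.682,.101,.097,-.07)"
```

```text
pos [0.6836 0.1014 0.1005] yaw -0.071 open 0.0633 F [0.8 0.3 0.6]
shift mm [ 3.5 -1.5  0.5] turn deg [-0.08 -0.16 -0.23]
```

Call:
arm_command --plan '[[[0,-0.001,0,0,0,0,0.053],[0,0,0,0,0,0,0.048],[0,0,0,0,0,0,0.044],[0,0,0,0,0,0,0.04],[0,0,0,0,0,0,0.03],[0,0,0,0,0,0,0.03],[0,0,0,0,0,0,0.03],[0,0,0,0,0,0,0.03]]]' --squeeze 50

```text
t: 6.77
tool_pos: [0.6836, 0.1018, 0.1028]
tool_rot: [1.267, 1.171, -1.254]
contact_force: [-0.1, -0.4, -0.0]
opening: 0.0423
```

Call:
arm_command --plan '[[[-0.005,0,0,0,0,0,0.03],[-0.01,0,0,0,0,0,0.03],[-0.02,0,0,0,0,0,0.03],[-0.02,0,0,0,0,0,0.03],[-0.025,0,0,0,0,0,0.03],[-0.025,0,0,0,0,0,0.03],[-0.025,0,0,0,0,0,0.03],[-0.02,0,0,0,0,0,0.03],[-0.01,0,0,0,0,0,0.03],[0,0,0,0,0,0,0.03]]]'

```text
t: 7.6
tool_pos: [0.6794, 0.101, 0.2695]
tool_rot: [1.262, 1.177, -1.262]
contact_force: [0.7, 0.2, -2.0]
opening: 0.0422
```

```bash
python3 -c "
from h import *
go(.464,-.092,.26,-.06)
save(get_image('scene')[60:420,150:590],'s2.png')"
```

```text
pos [0.6794 0.101  0.2695] yaw -0.071 open 0.0422 F [ 0.7  0.2 -2. ]
shift mm [   9.4 -201.1  207.9] turn deg [-0.65 -0.11  0.11]
```

View pics/s2.png

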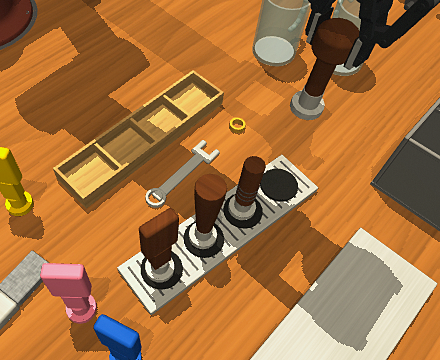

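The knob hangs upright in the grip and its pad is empty. Carrying it to the right-end compartment.

Call:
arm_command --plan '[[[0,-0.008,0.008,0,0,0,0.03],[0,-0.014,0.014,0,0,0,0.03],[0,-0.018,0.019,0,0,0,0.03],[0,-0.018,0.019,0,0,0,0.03],[0,-0.018,0.019,0,0,0,0.03],[0,-0.018,0.019,0,0,0,0.03],[0,-0.018,0.019,0,0,0,0.03],[0,-0.018,0.019,0,0,0,0.03],[0,-0.018,0.019,0,0,0,0.03],[0,-0.018,0.019,0,0,0,0.03],[0,-0.012,0.012,0,0,0,0.03],[0,-0.008,0.007,0,0,0,0.03],[0,-0.005,0.005,0,0,0,0.03],[0,0,0,0,0,0,0.03],[0,0,0,0,0,0,0.03]]]'

```text
t: 8.9
tool_pos: [0.4461, -0.0908, 0.2386]
tool_rot: [1.241, 1.218, -1.297]
contact_force: [0.2, -0.0, -2.0]
opening: 0.0424
```

```bash
python3 -c "
from h import *
go(.464,-.092,.095,-.06)"
```

```text
pos [ 0.4461 -0.0908  0.2386] yaw -0.071 open 0.0424 F [ 0.2 -0.  -2. ]
shift mm [142.4  25.5   0.7] turn deg [-0.64 -0.3   3.  ]
```

Call:
arm_command --plan '[[[0,0.006,0,-0.3,0,1.5,0.03],[0,0.006,0,-0.3,-0.1,1.5,0.03],[0.005,0.004,0,0,0,0,0.03],[0.02,0,0,0,0,0,0.03],[0.02,0,0,0,0,0,0.03],[0.02,0,0,0,0,0,0.03],[0,0,0,0,0,0,0.03],[0,0,0,0,0,0,0.03]]]'

```text
t: 9.57
tool_pos: [0.4696, -0.0882, 0.1709]
tool_rot: [1.255, 1.18, -1.238]
contact_force: [1.2, 0.1, -1.8]
opening: 0.0422
```

```bash
python3 -c "
from h import *
go(.464,-.092,.095,-.06)"
```

```text
pos [ 0.4696 -0.0882  0.1709] yaw -0.052 open 0.0422 F [ 1.2  0.1 -1.8]
shift mm [75.8 -6.2  4.5] turn deg [ 0.44 -0.28 -0.54]
```

Call:
arm_command --plan '[[[0.01,-0.003,0.002,0.2,-0.1,-0.3,0.03],[0.015,-0.002,0.002,0,-0.1,-0.2,0.03],[0.015,0,0,0,0,0,0.03],[0.015,0,0,0,0,0,0.03],[0.008,0,0,0,0,0,0.03],[0.004,0,0,0,0,0,0.03],[0,0,0,0,0,0,0.03],[0,0,0,0,0,0,0.03]]]'

```text
t: 10.23
tool_pos: [0.4699, -0.0931, 0.107]
tool_rot: [1.252, 1.173, -1.243]
contact_force: [0.2, 0.3, -2.6]
opening: 0.0419
```

```bash
python3 -c "
from h import *
go(.464,-.092,.092,-.06)
print(w('wrist',(get_image('wrist'),mark_of('wrist','knob')[0]['at'])[1]).round(3))"
```

```text
pos [ 0.4699 -0.0931  0.107 ] yaw -0.054 open 0.0419 F [ 0.2  0.3 -2.6]
shift mm [14.9 -6.1 -0.9] turn deg [ 0.33  0.15 -0.6 ]
[ 0.47  -0.098  0.02 ]
```

Call:
arm_command --plan '[[[0.005,-0.003,0,0,0,-0.3,0.03],[0.004,-0.002,0,0,0,-0.3,0.03],[0.003,0,0,0,0,0,0.03],[0.002,0,0,0,0,0,0.03],[0,0,0,0,0,0,0.03],[0,0,0,0,0,0,0.03]]]'

```text
t: 10.83
tool_pos: [0.4662, -0.0936, 0.0944]
tool_rot: [1.248, 1.177, -1.248]
contact_force: [0.1, -0.1, -2.5]
opening: 0.0418
```

```bash
python3 -c "
from h import *
go(.464,-.092,.092,-.06)"
```

```text
pos [ 0.4662 -0.0936  0.0944] yaw -0.054 open 0.0418 F [ 0.1 -0.1 -2.5]
shift mm [ 2.4 -2.3 -1.4] turn deg [ 0.33  0.24 -0.23]
```

Call:
arm_command --plan '[[[0.002,-0.001,0,0,0,-0.2,0.03],[0.0015,0,0,0,0,0,0.03],[0.001,0,0,0,0,0,0.03],[0,0,0,0,0,0,0.03]]]'

```text
t: 11.17
tool_pos: [0.4658, -0.094, 0.091]
tool_rot: [1.246, 1.179, -1.251]
contact_force: [-0.4, 0.8, -3.2]
opening: 0.042
```

Call:
arm_command --plan '[[[0.0015,0,0,0,0,0,0.03],[0.001,0,0,0,0,0,0.03],[0,0,0,0,0,0,0.03]]]'

```text
t: 11.42
tool_pos: [0.4666, -0.0946, 0.091]
tool_rot: [1.245, 1.178, -1.251]
contact_force: [-0.1, -0.7, -3.2]
opening: 0.0424
```

Call:
arm_command --plan '[[[0.0025,0,0,0,0,0,0.03],[0.0015,0,0,0,0,0,0.03],[0,0,0,0,0,0,0.03]]]'

```text
t: 11.67
tool_pos: [0.4676, -0.0957, 0.0911]
tool_rot: [1.243, 1.176, -1.251]
contact_force: [-1.2, -1.8, -3.0]
opening: 0.042
```

z stopped falling at 0.091, which matches the underside on the caddy floor. Releasing.

Call:
arm_command --plan '[[[0,0,0,0,0,0,0.05],[0,0,0,0,0,0,0.06],[0,0,0,0,0,0,0.085],[0,0,0,0,0,0,0.085],[0,0,0,0,0,0,0.085],[-0.015,0,0,0,0,0,0.085],[-0.03,0,0,0,0,0,0.085],[-0.03,0,0,0,0,0,0.085],[-0.03,0,0,0,0,0,0.085],[-0.03,0,0,0,0,0,0.085],[-0.02,0,0,0,0,0,0.085],[0,0,0,0,0,0,0.085]]]'

```text
t: 12.67
tool_pos: [0.4658, -0.0935, 0.2486]
tool_rot: [1.243, 1.18, -1.253]
contact_force: [-0.2, -0.1, 0.1]
opening: 0.0851
```

```bash
python3 -c "
from h import *
go(.668,.022,.25,-.07)
save(get_image('scene')[60:420,150:590],'s3.png')
for c in ('top','wrist','scene'):
  get_image(c)
  for t in ('knob','plain'):
    for r in mark_of(c,t)[:2]: print(c,t,round(r['conf'],2),w(c,r['at']).round(3))"
```

```text
pos [ 0.4658 -0.0935  0.2486] yaw -0.054 open 0.0851 F [-0.2 -0.1  0.1]
shift mm [  -2.6  195.7 -126.1] turn deg [0.94 0.35 0.11]
top knob 0.28 [0.669 0.025 0.011]
wrist knob 0.93 [ 0.468 -0.099  0.004]
wrist plain 0.95 [0.669 0.022 0.014]
scene plain 0.8 [0.667 0.023 0.017]
```

View pics/s3.png

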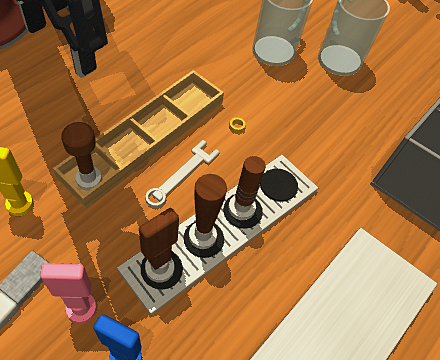

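The knob stands upright in the right-end compartment (crop 85,175), about 5 mm off centre. Next is the plain handle.

Call:
arm_command --plan '[[[0,0.015,-0.01,0.3,0,0,0.085],[0,0.024,-0.016,0.3,0,0,0.085],[0,0.024,-0.016,0.3,0,0,0.085],[0,0.024,-0.016,0,0,0,0.085],[0,0.024,-0.016,0,0,0,0.085],[0,0.024,-0.016,0,0,0,0.085],[0,0.024,-0.015,0,0,0,0.085],[0,0.02,-0.013,0,0,0,0.085],[0,0.01,-0.006,0,0,0,0.085],[0,0,0,0,0,0,0.085],[0,0,0,0,0,0,0.085]]]'

```text
t: 14.08
tool_pos: [0.6678, 0.0238, 0.2313]
tool_rot: [1.25, 1.187, -1.279]
contact_force: [1.0, -0.2, 0.2]
opening: 0.0851
```

```bash
python3 -c "
from h import *
go(.668,.022,.083,-.07)"
```

```text
pos [0.6678 0.0238 0.2313] yaw -0.072 open 0.0851 F [ 1.  -0.2  0.2]
shift mm [148.3   3.4   1.2] turn deg [-0.14  0.23  1.16]
```

Call:
arm_command --plan '[[[0.02,0,0,0,0,0,0.085],[0.02,0,0,0,0,0,0.085],[0.02,0,0,0,0,0,0.085],[0.02,0,0,0,0,0,0.085],[0.02,0,0,0,0,0,0.085],[0.02,0,0,0,0,0,0.085],[0.015,0,0,0,0,0,0.085],[0.01,0,0,0,0,0,0.085],[0,0,0,0,0,0,0.085],[0,0,0,0,0,0,0.085]]]'

```text
t: 14.92
tool_pos: [0.6587, 0.0179, 0.0823]
tool_rot: [1.253, 1.183, -1.284]
contact_force: [0.4, 0.1, -0.0]
opening: 0.0849
```

```bash
python3 -c "
from h import *
go(.668,.022,.083,-.07)
get_image('wrist'); print(w('wrist',mark_of('wrist','plain')[0]['at']).round(3))"
```

```text
pos [0.6587 0.0179 0.0823] yaw -0.078 open 0.0849 F [ 0.4  0.1 -0. ]
shift mm [-0.9  8.9 -4.8] turn deg [-0.45  0.33  1.15]
[0.666 0.021 0.012]
```

Call:
arm_command --plan '[[[0,0.004,-0.002,-0.2,0.1,0.6,0.08],[0,0.004,-0.002,-0.2,0.2,0.6,0.07],[0,0,0,0,0,0,0.06],[0,0,0,0,0,0,0.052]]]'

```text
t: 15.35
tool_pos: [0.6715, 0.0216, 0.0882]
tool_rot: [1.266, 1.166, -1.251]
contact_force: [0.3, 0.2, -0.6]
opening: 0.0523
```

```bash
python3 -c "
from h import *
go(.667,.022,.083,-.07)"
```

```text
pos [0.6715 0.0216 0.0882] yaw -0.07 open 0.0523 F [ 0.3  0.2 -0.6]
shift mm [ 5.1 -4.6 -0.1] turn deg [ 0.01 -0.   -0.72]
```

Call:
arm_command --plan '[[[0.003,-0.003,0,0,0,-0.5,0.045],[0,0,0,0,0,0,0.038],[0,0,0,0,0,0,0.034],[0,0,0,0,0,0,0.03],[0,0,0,0,0,0,0.026],[0,0,0,0,0,0,0.018],[0,0,0,0,0,0,0.018],[0,0,0,0,0,0,0.018]]]'

```text
t: 16.02
tool_pos: [0.6689, 0.022, 0.0864]
tool_rot: [1.262, 1.172, -1.257]
contact_force: [-1.3, 0.4, 1.5]
opening: 0.0267
```

```bash
python3 -c "
from h import *
go(.667,.022,.26,-.07)"
```

```text
pos [0.6689 0.022  0.0864] yaw -0.069 open 0.0267 F [-1.3  0.4  1.5]
shift mm [-1.736e+02 -1.100e+00  1.000e-01] turn deg [ 0.04 -0.   -0.25]
```

Call:
arm_command --plan '[[[-0.005,0,0,0,0,0,0.018],[-0.01,0,0,0,0,0,0.018],[-0.02,0,0,0,0,0,0.018],[-0.025,0,0,0,0,0,0.018],[-0.025,0,0,0,0,0,0.018],[-0.025,0,0,0,0,0,0.018],[-0.025,0,0,0,0,0,0.018],[-0.025,0,0,0,0,0,0.018],[-0.008,-0.006,0.002,0,0,0,0.018],[0,-0.014,0.003,0,0,0.3,0.018],[0,-0.02,0.005,0,0,0.3,0.018],[0,-0.022,0.006,0,0,0.3,0.018],[0,-0.022,0.006,0,0,0.3,0.018],[0,-0.022,0.006,0,0,0.3,0.018],[0,-0.022,0.006,0,0,0.3,0.018],[0,-0.022,0.006,0,0,0.3,0.018],[0,-0.015,0.004,0,0,0.3,0.018],[0,-0.008,0.002,0,0,0,0.018],[0,0,0,0,0,0,0.018],[0,0,0,0,0,0,0.018]]]'

```text
t: 17.68
tool_pos: [0.4745, -0.0131, 0.2514]
tool_rot: [1.274, 1.15, -1.237]
contact_force: [-0.7, -0.3, -2.0]
opening: 0.0268
```

```bash
python3 -c "
from h import *
go(.465,-.019,.0745,-.06)"
```

```text
pos [ 0.4745 -0.0131  0.2514] yaw -0.07 open 0.0268 F [-0.7 -0.3 -2. ]
shift mm [176.5 -14.8   6.4] turn deg [-0.55  0.04 -1.85]
```

Call:
arm_command --plan '[[[0.01,-0.003,0.002,-0.2,0,-0.6,0.018],[0.02,-0.003,0.002,-0.2,0,-0.5,0.018],[0.025,-0.003,0.002,0,0,-0.4,0.018],[0.025,0,0,0,0,0,0.018],[0.025,0,0,0,0,0,0.018],[0.015,0,0,0,0,0,0.018],[0.01,0,0,0,0,0,0.018],[0,0,0,0,0,0,0.018],[0,0,0,0,0,0,0.018]]]'

```text
t: 18.43
tool_pos: [0.4677, -0.0189, 0.1109]
tool_rot: [1.252, 1.18, -1.253]
contact_force: [0.4, -0.2, -1.4]
opening: 0.0272
```

```bash
python3 -c "
from h import *
go(.465,-.019,.0745,-.06)
get_image('wrist'); print(w('wrist',mark_of('wrist','plain')[0]['at']).round(3))"
```

```text
pos [ 0.4677 -0.0189  0.1109] yaw -0.059 open 0.0272 F [ 0.4 -0.2 -1.4]
shift mm [36.4 -2.7  0.3] turn deg [0.05 0.03 0.01]
[ 0.468 -0.021  0.043]
```

Call:
arm_command --plan '[[[0.012,-0.001,0,0,0,0,0.018],[0.01,0,0,0,0,0,0.018],[0.005,0,0,0,0,0,0.018],[0.003,0,0,0,0,0,0.018],[0.002,0,0,0,0,0,0.018],[0,0,0,0,0,0,0.018]]]'

```text
t: 19.03
tool_pos: [0.4706, -0.0195, 0.0811]
tool_rot: [1.255, 1.172, -1.246]
contact_force: [0.0, 0.6, -2.2]
opening: 0.0272
```

```bash
python3 -c "
from h import *
go(.465,-.019,.0745,-.06)"
```

```text
pos [ 0.4706 -0.0195  0.0811] yaw -0.059 open 0.0272 F [ 0.   0.6 -2.2]
shift mm [ 6.5 -5.6 -0.2] turn deg [ 0.07  0.11 -0.58]
```

Call:
arm_command --plan '[[[0.003,-0.003,0,0,0,-0.3,0.018],[0.002,-0.001,0,0,0,-0.1,0.018],[0.002,0,0,0,0,0,0.018],[0.001,0,0,0,0,0,0.018],[0.001,0,0,0,0,0,0.018]]]'

```text
t: 19.45
tool_pos: [0.4672, -0.0196, 0.0744]
tool_rot: [1.252, 1.177, -1.251]
contact_force: [-3.2, 0.5, 4.9]
opening: 0.0272
```

Call:
arm_command --plan '[[[0.002,0,0,0,0,0,0.018],[0.001,0,0,0,0,0,0.018],[0,0,0,0,0,0,0.018]]]'

```text
t: 19.7
tool_pos: [0.4682, -0.0198, 0.0748]
tool_rot: [1.252, 1.176, -1.251]
contact_force: [1.1, 0.6, -1.8]
opening: 0.0269
```

Contact at the expected height, so I'll release, rise and go to the taper.

Call:
arm_command --plan '[[[0,0,0,0,0,0,0.035],[0,0,0,0,0,0,0.05],[0,0,0,0,0,0,0.085],[0,0,0,0,0,0,0.085],[0,0,0,0,0,0,0.085],[-0.015,0,0,0,0,0,0.085],[-0.03,0,0,0,0,0,0.085],[-0.03,0,0,0,0,0,0.085],[-0.03,0,0,0,0,0,0.085],[-0.03,0,0,0,0,0,0.085],[-0.03,0,0,0,0,0,0.085],[-0.015,0,0,0,0,0,0.085],[0,0,0,0,0,0,0.085]]]'

```text
t: 20.78
tool_pos: [0.4659, -0.019, 0.2605]
tool_rot: [1.251, 1.18, -1.253]
contact_force: [-0.1, -0.0, 0.7]
opening: 0.0847
```

Call:
arm_command --plan '[[[0,0.015,0.001,0.3,0,0,0.085],[0,0.024,0.002,0.3,0,0,0.085],[0,0.024,0.002,0,0,0,0.085],[0,0.024,0.002,0,0,0,0.085],[0,0.024,0.002,0,0,0,0.085],[0,0.024,0.002,0,0,0,0.085],[0,0.024,0.002,0,0,0,0.085],[0,0.02,0.002,0,0,0,0.085],[0,0.008,0.001,0,0,0,0.085],[0,0,0,0,0,0,0.085],[0,0,0,0,0,0,0.085]]]'

```text
t: 21.7
tool_pos: [0.6556, -0.0481, 0.2453]
tool_rot: [1.254, 1.186, -1.27]
contact_force: [-0.5, 0.0, 0.0]
opening: 0.0853
```

```bash
python3 -c "
from h import *
go(.660,-.05,.115,-.07)
save(get_image('scene')[60:420,150:590],'s4.png')
for c in ('top','wrist','scene'):
  save(get_image(c),c+'4.png')
  for t in ('plain','taper','paddle'):
    for r in mark_of(c,t)[:2]: print(c,t,round(r['conf'],2),w(c,r['at']).round(3))"
```

```text
pos [ 0.6556 -0.0481  0.2453] yaw -0.07 open 0.0853 F [-0.5  0.   0. ]
shift mm [130.2   6.3   1.6] turn deg [0.03 0.02 0.79]
top paddle 0.95 [ 0.417 -0.202  0.001]
top paddle 0.81 [ 0.7   -0.233 -0.003]
wrist plain 0.57 [ 0.467 -0.02   0.001]
wrist taper 0.93 [ 0.66  -0.051  0.013]
wrist paddle 0.96 [ 0.422 -0.202 -0.002]
wrist paddle 0.91 [ 0.7   -0.234 -0.006]
scene plain 0.72 [ 0.468 -0.015  0.006]
scene taper 0.59 [ 0.665 -0.052  0.017]
scene paddle 0.97 [ 0.423 -0.199 -0.001]
scene paddle 0.96 [ 0.654 -0.126  0.016]
```

View pics/wrist4.png

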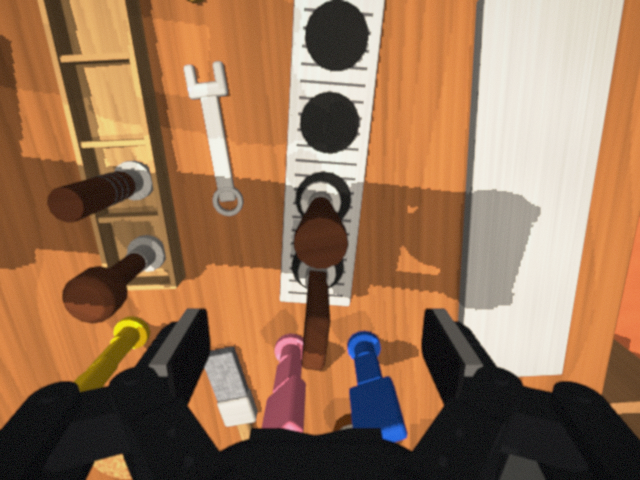

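The plain (140,180) and knob (148,255) stand upright in the caddy, and the taper's top is centred at (321,240). I'll descend on the taper.

Call:
arm_command --plan '[[[0.015,0.003,0,0,0,0.4,0.085],[0.02,0.002,0,0,0,0.3,0.085],[0.02,0.001,0,0,0,0,0.085],[0.02,0,0,0,0,0,0.085],[0.02,0,0,0,0,0,0.085],[0.02,0,0,0,0,0,0.085],[0.01,0,0,0,0,0,0.085],[0,0,0,0,0,0,0.085],[0,0,0,0,0,0,0.085]]]'

```text
t: 23.1
tool_pos: [0.665, -0.0491, 0.1208]
tool_rot: [1.263, 1.168, -1.254]
contact_force: [-0.1, -0.2, -0.4]
opening: 0.0848
```

```bash
python3 -c "
from h import *
go(.661,-.051,.115,-.07)"
```

```text
pos [ 0.665  -0.0491  0.1208] yaw -0.069 open 0.0848 F [-0.1 -0.2 -0.4]
shift mm [ 5.8 -3.9  2.1] turn deg [ 0.03  0.09 -0.5 ]
```

Call:
arm_command --plan '[[[0.004,-0.003,0.002,0,0,-0.4,0.075],[0,0,0,0,0,0,0.065],[0,0,0,0,0,0,0.055],[0,0,0,0,0,0,0.048],[0,0,0,0,0,0,0.044],[0,0,0,0,0,0,0.04],[0,0,0,0,0,0,0.036],[0,0,0,0,0,0,0.026],[0,0,0,0,0,0,0.026],[0,0,0,0,0,0,0.026]]]'

```text
t: 23.93
tool_pos: [0.6647, -0.0517, 0.1233]
tool_rot: [1.262, 1.166, -1.254]
contact_force: [-0.3, 0.2, 0.1]
opening: 0.0363
```

```bash
python3 -c "
from h import *
go(.661,-.051,.29,-.07)"
```

```text
pos [ 0.6647 -0.0517  0.1233] yaw -0.069 open 0.0363 F [-0.3  0.2  0.1]
shift mm [-166.7   -2.1   -0. ] turn deg [ 0.04  0.16 -0.57]
```

Call:
arm_command --plan '[[[-0.005,0,0,0,0,0,0.026],[-0.01,0,0,0,0,0,0.026],[-0.02,0,0,0,0,0,0.026],[-0.025,0,0,0,0,0,0.026],[-0.025,0,0,0,0,0,0.026],[-0.025,0,0,0,0,0,0.026],[-0.025,0,0,0,0,0,0.026],[-0.02,0,0,0,0,0,0.026],[-0.005,-0.006,-0.003,0,0,0,0.026],[0,-0.014,-0.006,0,0,0.2,0.026],[0,-0.02,-0.009,0,0,0.2,0.026],[0,-0.022,-0.01,0,0,0.2,0.026],[0,-0.022,-0.01,0,0,0.2,0.026],[0,-0.022,-0.01,0,0,0.2,0.026],[0,-0.022,-0.01,0,0,0.2,0.026],[0,-0.022,-0.01,0,0,0.2,0.026],[0,-0.018,-0.008,0,0,0.2,0.026],[0,-0.01,-0.005,0,0,0,0.026],[0,0,0,0,0,0,0.026],[0,0,0,0,0,0,0.026]]]'

```text
t: 25.6
tool_pos: [0.4731, 0.0486, 0.2783]
tool_rot: [1.269, 1.16, -1.245]
contact_force: [0.4, -0.0, -3.6]
opening: 0.036
```

```bash
python3 -c "
from h import *
go(.467,.056,.1113,-.06)"
```

```text
pos [0.4731 0.0486 0.2783] yaw -0.069 open 0.036 F [ 0.4 -0.  -3.6]
shift mm [166.8 -10.   -6.9] turn deg [-0.53 -0.01 -1.16]
```

Call:
arm_command --plan '[[[0.01,-0.002,-0.003,-0.2,0,-0.4,0.026],[0.02,-0.002,-0.003,-0.2,0,-0.4,0.026],[0.025,-0.002,-0.002,0,0,-0.3,0.026],[0.025,0,0,0,0,0,0.026],[0.025,0,0,0,0,0,0.026],[0.015,0,0,0,0,0,0.026],[0.008,0,0,0,0,0,0.026],[0,0,0,0,0,0,0.026],[0,0,0,0,0,0,0.026]]]'

```text
t: 26.35
tool_pos: [0.4699, 0.0558, 0.1392]
tool_rot: [1.255, 1.181, -1.26]
contact_force: [-0.8, -0.6, -2.7]
opening: 0.0363
```

```bash
python3 -c "
from h import *
go(.467,.056,.1113,-.06)
get_image('wrist'); print([(r['conf'],w('wrist',r['at']).round(3)) for r in mark_of('wrist','taper')[:2]])"
```

```text
pos [0.4699 0.0558 0.1392] yaw -0.065 open 0.0363 F [-0.8 -0.6 -2.7]
shift mm [28.  -2.7 -0. ] turn deg [-0.28  0.    0.25]
[(0.73, array([0.464, 0.057, 0.034]))]
```

Call:
arm_command --plan '[[[0.008,-0.001,0,-0.2,0,0,0.026],[0.007,0,0,0,0,0,0.026],[0.004,0,0,0,0,0,0.026],[0.002,0,0,0,0,0,0.026],[0,0,0,0,0,0,0.026]]]'

```text
t: 26.87
tool_pos: [0.4727, 0.0557, 0.1221]
tool_rot: [1.257, 1.175, -1.249]
contact_force: [0.2, -0.7, -2.9]
opening: 0.0364
```

```bash
python3 -c "
from h import *
go(.467,.056,.1113,-.06)"
```

```text
pos [0.4727 0.0557 0.1221] yaw -0.061 open 0.0364 F [ 0.2 -0.7 -2.9]
shift mm [10.7 -5.7  0.1] turn deg [-0.05 -0.01 -0.38]
```

Call:
arm_command --plan '[[[0.004,-0.003,0,0,0,-0.2,0.026],[0.003,-0.001,0,0,0,-0.1,0.026],[0.002,0,0,0,0,0,0.026],[0.002,0,0,0,0,0,0.026],[0.001,0,0,0,0,0,0.026],[0.001,0,0,0,0,0,0.026]]]'

```text
t: 27.37
tool_pos: [0.4695, 0.0561, 0.1113]
tool_rot: [1.255, 1.178, -1.252]
contact_force: [-2.8, 0.3, 3.9]
opening: 0.0364
```

Call:
arm_command --plan '[[[0.002,0,0,0,0,0,0.026],[0.001,0,0,0,0,0,0.026],[0,0,0,0,0,0,0.026]]]'

```text
t: 27.62
tool_pos: [0.47, 0.0562, 0.1116]
tool_rot: [1.255, 1.179, -1.252]
contact_force: [-0.2, 0.7, -2.7]
opening: 0.0366
```

Call:
arm_command --plan '[[[0,0,0,0,0,0,0.045],[0,0,0,0,0,0,0.06],[0,0,0,0,0,0,0.085],[0,0,0,0,0,0,0.085],[0,0,0,0,0,0,0.085],[-0.015,0,0,0,0,0,0.085],[-0.03,0,0,0,0,0,0.085],[-0.03,0,0,0,0,0,0.085],[-0.03,0,0,0,0,0,0.085],[-0.03,0,0,0,0,0,0.085],[-0.015,0,0,0,0,0,0.085],[0,0,0,0,0,0,0.085]]]'

```text
t: 28.62
tool_pos: [0.4692, 0.056, 0.266]
tool_rot: [1.255, 1.178, -1.252]
contact_force: [0.3, -0.4, -0.0]
opening: 0.0846
```

Call:
arm_command --plan '[[[0,0.014,0.013,0.4,0,0,0.085],[0,0.022,0.02,0.4,0,0,0.085],[0,0.022,0.02,0.4,0,0,0.085],[0,0.022,0.02,0.4,0,0,0.085],[0,0.022,0.02,0.4,0,0.1,0.085],[0,0.022,0.02,0.4,0,0.2,0.085],[0,0.022,0.02,0.4,0,0.2,0.085],[0,0.022,0.02,0,0,0.2,0.085],[0,0.012,0.012,0,0,0,0.085],[0,0,0,0,0,0,0.085],[0,0,0,0,0,0,0.085]]]'

```text
t: 29.53
tool_pos: [0.6389, -0.1314, 0.2524]
tool_rot: [1.296, 1.154, -1.283]
contact_force: [-0.5, 0.9, -0.3]
opening: 0.0849
```

```bash
python3 -c "
from h import *
go(.651,-.127,.103,-.12)
for c in ('scene','wrist'):
  im=get_image(c)
  for t in ('taper','paddle'):
    for r in mark_of(c,t)[:4]: print(c,t,round(r['conf'],2),w(c,r['at']).round(3))
save(cv2.resize(im[150:400,200:440],None,fx=2,fy=2),'w5.png')"
```

```text
pos [ 0.6389 -0.1314  0.2524] yaw -0.11 open 0.0849 F [-0.5  0.9 -0.3]
shift mm [149.5  10.6  -5. ] turn deg [ 0.59 -0.26 -0.35]
scene paddle 0.96 [ 0.422 -0.197 -0.   ]
scene paddle 0.89 [ 0.613 -0.233 -0.001]
scene paddle 0.69 [ 0.695 -0.231  0.   ]
scene paddle 0.56 [ 0.652 -0.128  0.015]
wrist taper 0.77 [0.467 0.062 0.003]
wrist paddle 0.87 [ 0.614 -0.236  0.001]
wrist paddle 0.71 [ 0.423 -0.203 -0.   ]
wrist paddle 0.68 [ 0.7   -0.235  0.001]
wrist paddle 0.56 [ 0.647 -0.129  0.018]
```

View pics/w5.png

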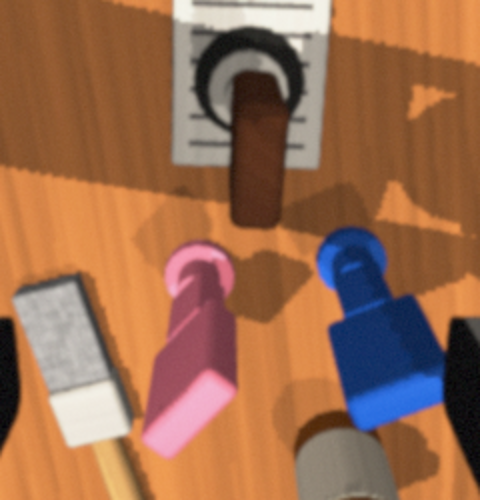

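The dark-wood paddle on its pad stands at crop (260,165). Blue and pink are clear of the jaws. Checking its yaw from the top-face edges.

```bash
python3 -c "
from h import *
P=[ray('wrist',200+x/2,150+y/2,.157)[:2] for x,y in ((236,108),(287,110),(280,226),(232,222))]
print(np.round(P,3)); 
for a,b in ((3,0),(2,1)): d=P[b]-P[a]; print('yaw',np.arctan2(-d[0],d[1]),np.linalg.norm(d))
print('c',np.mean(P,0))"
```

```text
[[ 0.645 -0.106]
 [ 0.661 -0.109]
 [ 0.655 -0.149]
 [ 0.639 -0.146]]
yaw -0.1379053560920165 0.040323356284178526
yaw -0.1413034114365746 0.04117238706777693
c [ 0.65009768 -0.12751479]
```

Call:
arm_command --plan '[[[0.015,0.005,-0.002,1,-0.1,-0.2,0.085],[0.02,0.004,-0.002,0.7,-0.1,-0.1,0.085],[0.02,0.001,0,0,0,0,0.085],[0.02,0,0,0,0,0,0.085],[0.02,0,0,0,0,0,0.085],[0.02,0,0,0,0,0,0.085],[0.015,0,0,0,0,0,0.085],[0.008,0,0,0,0,0,0.085],[0,0,0,0,0,0,0.085],[0,0,0,0,0,0,0.085]]]'

```text
t: 30.67
tool_pos: [0.6517, -0.1207, 0.1082]
tool_rot: [1.314, 1.133, -1.304]
contact_force: [0.3, 0.2, -0.0]
opening: 0.0849
```

```bash
python3 -c "
from h import *
go(.650,-.1275,.105,-.14)"
```

```text
pos [ 0.6517 -0.1207  0.1082] yaw -0.139 open 0.0849 F [ 0.3  0.2 -0. ]
shift mm [ 3.2 -0.8  7. ] turn deg [ 0.06  0.   -0.51]
```

Call:
arm_command --plan '[[[0.002,0,0.003,0,0,-0.4,0.075],[0,0,0.002,0,0,0,0.06],[0,0,0,0,0,0,0.05],[0,0,0,0,0,0,0.04],[0,0,0,0,0,0,0.032],[0,0,0,0,0,0,0.026],[0,0,0,0,0,0,0.022],[0,0,0,0,0,0,0.018],[0,0,0,0,0,0,0.01],[0,0,0,0,0,0,0.01],[0,0,0,0,0,0,0.01],[0,0,0,0,0,0,0.01]]]'

```text
t: 31.67
tool_pos: [0.6543, -0.1271, 0.1126]
tool_rot: [1.314, 1.13, -1.304]
contact_force: [0.2, 0.7, -0.5]
opening: 0.0175
```

```bash
python3 -c "
from h import *
go(.469,.132,.28,-.14)"
```

```text
pos [ 0.6543 -0.1271  0.1126] yaw -0.139 open 0.0175 F [ 0.2  0.7 -0.5]
shift mm [-170.2 -217.7 -230.5] turn deg [ 0.03  0.1  -0.63]
```

Call:
arm_command --plan '[[[-0.005,0,0,0,0,0,0.01],[-0.01,0,0,0,0,0,0.01],[-0.02,0,0,0,0,0,0.01],[-0.025,0,0,0,0,0,0.01],[-0.025,0,0,0,0,0,0.01],[-0.025,0,0,0,0,0,0.01],[-0.025,0,0,0,0,0,0.01],[-0.025,0,0,0,0,0,0.01],[-0.008,0,0,0,0,0,0.01],[0,0,0,0,0,0,0.01],[0,0,0,0,0,0,0.01]]]'

```text
t: 32.58
tool_pos: [0.6494, -0.1252, 0.2864]
tool_rot: [1.312, 1.139, -1.31]
contact_force: [-0.3, 0.2, -2.2]
opening: 0.0176
```

Call:
arm_command --plan '[[[0,-0.008,-0.008,0,0,0.1,0.01],[0,-0.014,-0.015,-0.4,0,0.2,0.01],[0,-0.018,-0.019,-0.5,0,0.2,0.01],[0,-0.018,-0.019,-0.5,0,0.2,0.01],[0,-0.018,-0.019,-0.5,0,0.2,0.01],[0,-0.018,-0.019,-0.5,0,0.2,0.01],[0,-0.018,-0.019,-0.5,0,0.2,0.01],[0,-0.018,-0.019,-0.5,0,0.2,0.01],[0,-0.018,-0.019,-0.5,0,0.2,0.01],[0,-0.018,-0.019,-0.5,0,0.2,0.01],[0,-0.018,-0.019,-0.4,0,0.2,0.01],[0,-0.012,-0.013,0,0,0,0.01],[0,-0.006,-0.006,0,0,0,0.01],[0,0,0,0,0,0,0.01],[0,0,0,0,0,0,0.01]]]'

```text
t: 33.83
tool_pos: [0.4395, 0.122, 0.2485]
tool_rot: [1.241, 1.2, -1.257]
contact_force: [-0.2, -0.1, -1.7]
opening: 0.0177
```

```bash
python3 -c "
from h import *
go(.469,.131,.1006,-.05)"
```

```text
pos [0.4395 0.122  0.2485] yaw -0.05 open 0.0177 F [-0.2 -0.1 -1.7]
shift mm [147.5  31.5  -9.9] turn deg [-0.03 -0.2   0.94]
```

Call:
arm_command --plan '[[[0,0.01,-0.003,0,0,0.4,0.01],[0,0.01,-0.004,0,-0.1,0.3,0.01],[0.01,0.006,-0.002,0,-0.1,0,0.01],[0.02,0,0,0,0,0,0.01],[0.02,0,0,0,0,0,0.01],[0.02,0,0,0,0,0,0.01],[0.01,0,0,0,0,0,0.01],[0,0,0,0,0,0,0.01],[0,0,0,0,0,0,0.01]]]'

```text
t: 34.58
tool_pos: [0.4746, 0.1247, 0.16]
tool_rot: [1.25, 1.181, -1.257]
contact_force: [0.1, 0.4, -1.5]
opening: 0.0176
```

```bash
python3 -c "
from h import *
go(.469,.131,.1006,-.05)"
```

```text
pos [0.4746 0.1247 0.16  ] yaw -0.06 open 0.0176 F [ 0.1  0.4 -1.5]
shift mm [59.4 -5.8 -6.1] turn deg [-0.58  0.16  0.2 ]
```

Call:
arm_command --plan '[[[0.008,-0.002,-0.003,-0.3,0,0.1,0.01],[0.012,-0.002,-0.003,0,0,0,0.01],[0.012,0,0,0,0,0,0.01],[0.008,0,0,0,0,0,0.01],[0.005,0,0,0,0,0,0.01],[0,0,0,0,0,0,0.01],[0,0,0,0,0,0,0.01]]]'

```text
t: 35.17
tool_pos: [0.4729, 0.1316, 0.1133]
tool_rot: [1.249, 1.179, -1.248]
contact_force: [0.8, 0.1, -1.6]
opening: 0.0174
```

```bash
python3 -c "
from h import *
go(.469,.131,.1006,-.05)
get_image('wrist'); print([w('wrist',r['at']).round(3) for r in mark_of('wrist','paddle')])"
```

```text
pos [0.4729 0.1316 0.1133] yaw -0.055 open 0.0174 F [ 0.8  0.1 -1.6]
shift mm [12.7 -3.9  0.8] turn deg [-0.27  0.11 -0.2 ]
[]
```

Call:
arm_command --plan '[[[0.005,-0.003,0,0,0,-0.1,0.01],[0.004,0,0,0,0,-0.1,0.01],[0.002,0,0,0,0,0,0.01],[0.002,0,0,0,0,0,0.01],[0.001,0,0,0,0,0,0.01],[0.001,0,0,0,0,0,0.01]]]'

```text
t: 35.77
tool_pos: [0.4717, 0.1319, 0.1004]
tool_rot: [1.251, 1.179, -1.247]
contact_force: [-2.9, 0.2, 8.4]
opening: 0.0175
```

Call:
arm_command --plan '[[[0.002,0,0,0,0,0,0.01],[0.001,0,0,0,0,0,0.01],[0,0,0,0,0,0,0.01]]]'

```text
t: 36.02
tool_pos: [0.4727, 0.1321, 0.1008]
tool_rot: [1.251, 1.178, -1.246]
contact_force: [-0.2, -1.4, -1.8]
opening: 0.0176
```

Contact on the floor as before; release and rise, clear of everything.

Call:
arm_command --plan '[[[0,0,0,0,0,0,0.03],[0,0,0,0,0,0,0.05],[0,0,0,0,0,0,0.085],[0,0,0,0,0,0,0.085],[0,0,0,0,0,0,0.085],[-0.015,0,0,0,0,0,0.085],[-0.03,0,0,0,0,0,0.085],[-0.03,0,0,0,0,0,0.085],[-0.03,0,0,0,0,0,0.085],[-0.03,0,0,0,0,0,0.085],[-0.03,0,0,0,0,0,0.085],[-0.01,0,0,0,0,0,0.085],[0,0.015,0,0,0,0,0.085],[0,0.025,0,0,0,0,0.085],[0,0.025,0,0,0,0,0.085],[0,0.025,0,0,0,0,0.085],[0,0.02,0,0,0,0,0.085],[0,0,0,0,0,0,0.085]]]'

```text
t: 37.52
tool_pos: [0.5849, 0.1261, 0.2816]
tool_rot: [1.251, 1.178, -1.245]
contact_force: [-0.2, 0.3, -0.3]
opening: 0.0853
```

```bash
python3 -c "
from h import *
go(.469,.131,.3,-.05)
C=np.array([.467,.020]);yaw=-.03;e=np.array([np.cos(yaw),np.sin(yaw)]);f=np.array([-e[1],e[0]])
for c in ('top','wrist','scene'):
  im=get_image(c); save(im,c+'9.png')
  for t in ('taper','knob','paddle','plain','caddy'):
    for r in mark_of(c,t):
      p=w(c,r['at']); d=p[:2]-C
      if p[0]<.53 and p[1]>-.16: print(c,t,round(r['conf'],2),'caddy x,y,z',(d@e).round(3),(d@f).round(3),p[2].round(3))
save(im[60:360,150:590],'s9.png')"
```

```text
pos [0.5849 0.1261 0.2816] yaw -0.054 open 0.0853 F [-0.2  0.3 -0.3]
shift mm [ -19.1 -115.9    1.4] turn deg [-0.23  0.03 -0.35]
top taper 0.93 caddy x,y,z -0.004 0.039 0.006
top knob 0.86 caddy x,y,z -0.006 -0.121 0.007
top paddle 0.97 caddy x,y,z 0.001 0.114 0.003
top plain 0.87 caddy x,y,z -0.0 -0.043 0.004
top caddy 0.72 caddy x,y,z -0.003 -0.001 -0.001
wrist taper 0.75 caddy x,y,z -0.006 0.039 -0.001
wrist knob 0.74 caddy x,y,z 0.003 -0.12 0.006
wrist paddle 0.82 caddy x,y,z 0.002 0.112 0.008
wrist plain 0.96 caddy x,y,z 0.003 -0.04 -0.0
wrist caddy 0.95 caddy x,y,z -0.001 0.001 0.001
scene taper 0.61 caddy x,y,z 0.002 0.034 0.006
scene knob 0.74 caddy x,y,z -0.002 -0.117 0.003
scene paddle 0.82 caddy x,y,z 0.007 0.113 0.003
scene plain 0.67 caddy x,y,z 0.007 -0.039 0.006
scene caddy 0.67 caddy x,y,z 0.003 0.002 0.004
```

View pics/s9.png

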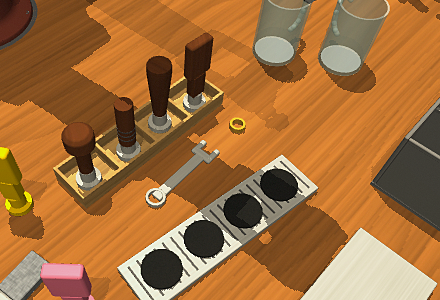

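View pics/top9.png

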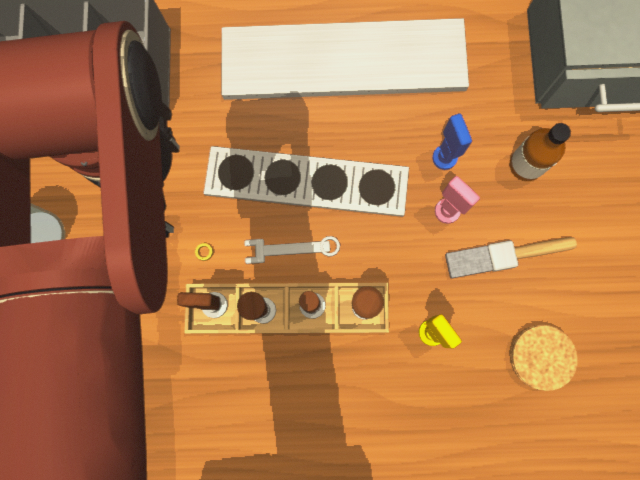

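The pictures show all four handles upright, one per compartment, in mirrored order. Measured offsets are 9 mm at most. The gripper is clear, so I'm handing in.

```bash
python3 -c "
from station import finish_job; print(finish_job())"
```

```text
the job is handed in; nothing more can be done
None
```

I moved all four handles from the tray into the caddy in reverse order and handed the job in; it gives no verdict. From the right end of the caddy to the left they now stand knob, plain, taper, paddle. The clock read about 37.5 s at the last move.

- **Position:** in the last pictures, from all three cameras, each handle's underside is within about 9 mm of its compartment centre (limit 20 mm). The knob is the farthest off.
- **Height and tilt:** the undersides read between -1 and 8 mm above the table, consistent with the 5 mm caddy floor within the camera error. All four look upright in the pictures; I did not measure their tilt or speed.
- **Robot:** it was clear of everything, with the gripper open and about 0.28 m up. I did not touch the blue, pink and yellow look-alikes.
- **Disagreements:** when I set the knob down, the force reading showed no clear contact. I judged it seated because its height stopped falling, and the last pictures bear that out. Some network readings missed or mislabelled a handle; I went by the ones that agreed with the pictures.

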